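# Set the cutting angle on the rotary angle jig

## Robot

A 6-joint arm with a two-finger parallel gripper is mounted at the origin on the work surface. World frame = base frame: x ahead of the robot, y to its left, z up, the work surface at z = 0. Lengths are in mm, angles in rad, forces in N, time in s.
With the tool pointing down it reaches from about 375 to 925 mm from the base axis. Payload 5.7 kg.
Tool frame: the origin (TCP) lies on the centre line of the jaws, within the pads' length; the fingertips stand 19 mm ahead of it and the grasp point (between the pads) is the TCP; z points along the fingers, x is the direction in which the jaws open and shut, and the axes are right-handed (so a half turn about z gives the same grasp; the last joint's range is limited). The gripper opens to 88 mm and grips with 3 to 60 N. Pads are 20 mm wide; open, the fingers measure 115 mm over their backs; the gripper's body (75 mm by 178 mm) begins 61 mm behind the grasp point.
Start: joints at [-1.226, 0.359, 1.51, -0, 1.272, -0.115], TCP at [266.242, -537.661, 241.623] pointing down, gripper open.
Joint ranges: [-2.97, 2.97], [-1.01, 2.36], [0.21, 2.38], [-0.96, 4.11], [0.2, 2.71], [-2.98, 2.98]. Speed limits (rad/s): [2.39, 2.39, 3.14, 3.14, 3.14, 3.14].

## Interface

Orientations are given as [roll, pitch, yaw] about the fixed x, y, z axes, in that order (R = Rz(yaw) Ry(pitch) Rx(roll)).
In Python, from rig import arm gives the robot as it stands.
- The arm moves only by the tool play_rows, never from a script. Its argument "plan" is a list of rows, each an object with "travel": the shift along the tool's x, y, z in units of 30 cm (1.0 is 30 cm), a list of three; "turn": the turn, a rotation vector about the tool's x, y, z in units of 60 degrees (1.0 is 60 degrees), a list of three; "claw": the opening in per cent of the stroke, from 0 (shut) to 100 (fully open). In form: [{"travel": [dx, dy, dz], "turn": [wx, wy, wz], "claw": claw}, ...]. A call has 1 to 12 rows; each row is the pose to reach, as a shift and turn from the pose commanded when the call began, along the tool's axes at that moment; what a row does not reach only later rows make up. A row lasts 1/10 s, in which the tool goes at most 50 mm and 8.59 degrees, less where a joint would pass 70% of its speed; a pose out of reach is approached as far as the arm can. A call with a number of a shift or a turn outside -1 to 1 is refused whole. A call with a gripper value outside its range is refused whole. The fingers move at their own pace and stop on an object; "newtons" is the grip in N (left out, the last holds). Time passes only in rows, so rows that repeat a pose let the fingers close. It gives the time, the measured TCP pose, the force and the opening at its end, in the units of the state.
- arm.observe(): the state, without advancing time (a new reading comes with each control period).
- arm.snapshot(name): name is "side" or "top"; returns a dict with "pixels" (480x640x3 uint8, blue, green, red), "fx", "fy", "cx", "cy" (pixels), "rvec" (rotation vector, rad) and "tvec" (3), from world to camera coordinates, as OpenCV has them. Camera axes: x right, y down, z forward; pixel columns grow to the right and rows downward; lengths in mm; the calibration is good to about 2 mm. A picture is of the moment at which its call begins. There is no depth.
- arm.sign_off(): hands the job in, once; it reports no verdict.
The state is a dict: "t": time; "qpos": joint angles; "qd": joint speeds; "joint_torque": joint torques, N m; "ee_pos": TCP position; "orientation": TCP orientation; "ft_force": force on the tool from outside, world axes, zero at the start; "ft_torque": the same for the moment, N m; "grip_width": finger opening in mm.
Only numpy, scipy, OpenCV 4.12 (cv2) and the standard library are available. Lean on these libraries where they do the work, as an engineer would, in place of code of your own. Each camera call takes 0.05 s, during which the arm holds its last target. There are 200 camera calls.

## Task

Set the foam-cutting angle on the round angle jig: with your fingertips push the upright lever around its arc, from one side at a time, until the pointed end of the steel rule aims at the middle of the tall stud on the scale (not at the flat washer), then leave it there and move clear. Only push the lever, do not pinch or grip it, and leave the tape, knife, pencil and glue bottle where they are.

Things in the scene. Friction and masses are not known exactly. Their poses are not given: they have to be found in the camera images.
- jig: round plywood plate of the angle jig, 270 mm across, 12 mm thick, lying fixed on the table; origin at the centre of its underside, on the pivot axis of the ring; z up; its x axis runs to the middle of the dark-ticked scale (ticks every 5 degrees, 75 degrees to either side)
- swing (a joint): angle in rad of the black ring (140 mm across) with the steel rule on it, about the vertical pivot; 0 when the pointed end of the rule aims along the jig's +x, growing anticlockwise seen from above; end stops at -1.2 and 1.2; stiff: it takes about 2 N at the lever to turn, and stays where it is left
- pivot (a point): point on the pivot axis at the top face of the steel rule, 27 mm above the table; turns with the ring, its x axis runs along the rule to the pointed end; the rule is 28 mm wide and 3 mm thick
- pointer_tip (a point): the pointed end of the steel rule, 88 mm from the pivot axis, 27 mm above the table
- lever_mid (a point): centre of the upright aluminium lever, on the rule's tail, on the opposite side of the pivot from the pointed end (so the pointed end moves the opposite way), 105 mm from the pivot axis; the lever is a tab 12 mm thick along the arc and 16 mm along the rule, standing from 27 mm to 82 mm above the table, this point 57 mm above it; axes as point pivot
- stud: the tall waisted dark steel stud fixed on the scale, 16 mm across and 28 mm high: the mark to set; origin at the centre of its underside, 98 to 124 mm from the pivot axis, 12 mm above the table
- washer: the flat dark steel washer fixed on the other half of the scale, 24 mm across and 4 mm thick: not the mark; origin at the centre of its underside
- tape: loose roll of pale tape lying flat, 84 mm across and 24 mm high; origin at the centre of its underside; leave alone
- knife: loose white craft knife lying down, about 155 mm long, 22 mm wide and 22 mm high, along its x axis; origin on its underside near its middle; leave alone
- pencil: loose pencil lying down, about 175 mm long and 8 mm thick, along its x axis; origin at the middle of its underside; leave alone
- glue: loose white glue bottle standing, 48 mm across and 120 mm high; origin at the centre of its underside; leave alone

How it is judged:
By the outcome, as a careful person would: the job done as asked, in the order asked, and still so for the second after the job is handed in, with the robot touching nothing.
It also fails if it takes over 43 s, if anything falls off the work surface, if the arm or the gripper's body presses on something with over 40 N, if the wrist force passes 120 N, or if a joint passes its speed limit or range.

## Working session

There is one attempt and no reset: what is moved stays moved. The work goes in short steps, Python scripts to look and compute and a tool call to move; the robot and the scene stay as the last step left them, time stands still between calls to the robot, and variables do not carry over. Pictures are saved under pics/ and viewed, on a budget of 10 in all, crops included, one or two more only if the job needs it, and the job is handed in when it is done.

Besides the shell and the picture viewer there is one more tool, called after "Call:" as a command line: name --argument value ..., lists and objects as JSON in quotes. play_rows: Moves the arm, as the interface text tells. Its arguments: {"type":"object","properties":{"plan":{"type":"array","items":{"type":"object","properties":{"travel":{"type":"array","items":{"type":"number","minimum":-1,"maximum":1}},"turn":{"type":"array","items":{"type":"number","minimum":-1,"maximum":1}},"claw":{"type":"number"}}}},"newtons":{"type":"number"}},"required":["plan"]}

```bash
mkdir -p pics; cat > h.py <<'E'
import numpy as np, cv2
from rig import arm
def snap(n,f=None):
    s=arm.snapshot(n)
    if f: cv2.imwrite('pics/'+f,s['pixels'])
    return s
def ray(s,uv,z):
    R,_=cv2.Rodrigues(np.array(s['rvec'],float)); t=np.array(s['tvec'],float).ravel()
    c=-R.T@t; d=R.T@np.array([(uv[0]-s['cx'])/s['fx'],(uv[1]-s['cy'])/s['fy'],1])
    return c+d*(z-c[2])/d[2]
def proj(s,p):
    K=np.array([[s['fx'],0,s['cx']],[0,s['fy'],s['cy']],[0,0,1]],float)
    return cv2.projectPoints(np.array(p,float).reshape(-1,3),np.array(s['rvec'],float),np.array(s['tvec'],float),K,None)[0].reshape(-1,2)
E
python3 - <<'E'
from h import *
for n in('top','side'):
    s=snap(n,n+'1.png'); print(n,s['fx'],s['rvec'],s['tvec'])
print(arm.observe())
E
```

```text
top 466.5946618416609 [ 2.16600837 -2.19289589  0.08877159] [-13.56639153 649.52097211 960.18868523]
side 483.84819133623813 [ 2.04705322 -0.16984441  0.08517989] [-631.48827315  132.99045355  886.12503097]
{'t': 0.1, 'qpos': array([-1.22611927e+00,  3.59411936e-01,  1.51130193e+00, -3.63483272e-05,
        1.27252143e+00, -1.15088086e-01]), 'qd': array([-0.00185422, -0.00194918, -0.00251341,  0.00037439,  0.00056903,
       -0.00081575]), 'joint_torque': array([-1.04850700e-03, -5.16362822e+01, -2.71407813e+01,  6.76088850e-02,
        2.76968902e-02, -4.67321695e-05]), 'ee_pos': array([ 266.03034409, -537.1416194 ,  240.91464458]), 'orientation': array([-3.14143852e+00,  1.63576324e-03, -1.11102035e+00]), 'ft_force': array([ 0.30266904, -0.09949019, -0.29722196]), 'ft_torque': array([ 0.03726178,  0.00315371, -0.01078263]), 'grip_width': 88.01031882239056}
```

View pics/top1.png

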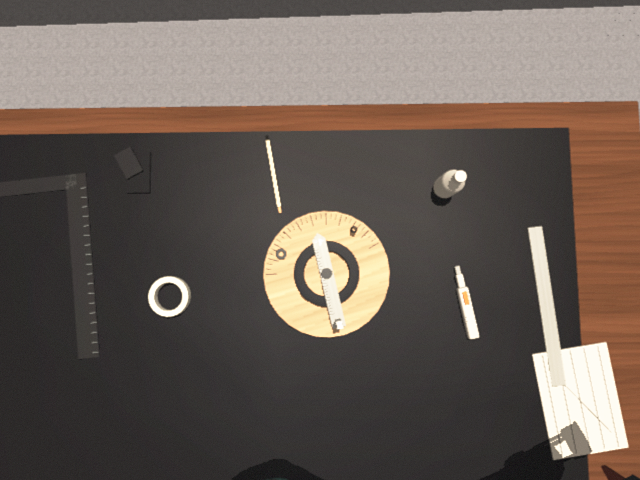

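View pics/side1.png

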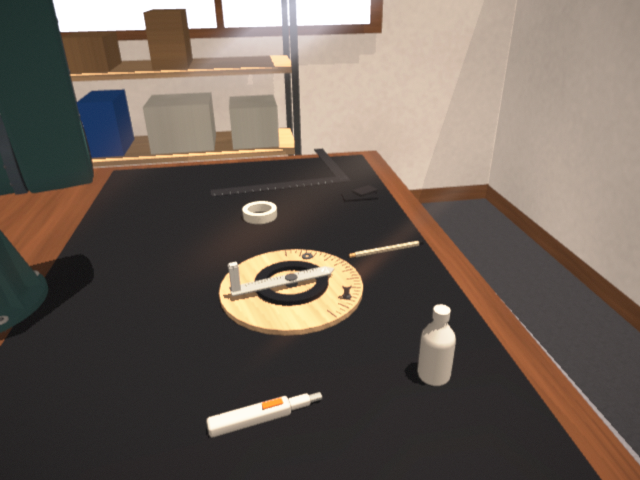

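The top view shows the plate centred near (327,273), the pointer tip at (318,236) and the lever at (338,325). The tall stud is at (353,230) and the washer at (281,254). The side view confirms that the stud is the tall one, at (347,292).

```bash
python3 - <<'E'
from h import *
s=snap('top'); im=s['pixels']; hsv=cv2.cvtColor(im,cv2.COLOR_BGR2HSV)
m=cv2.inRange(hsv,(8,60,90),(30,255,255)); m[:180]=0;m[:,:240]=0;m[:,410:]=0;m[360:]=0
c=max(cv2.findContours(m,0,2)[0],key=cv2.contourArea); h=cv2.convexHull(c)
w=np.array([ray(s,p[0],12)[:2] for p in h],np.float32)
(cx,cy),r=cv2.minEnclosingCircle(w); e=cv2.fitEllipse(w); print('plate',cx,cy,r,e)
C=np.array(e[0])
g=hsv[...,2]; d=(g<70).astype(np.uint8)
n,l,st,ce=cv2.connectedComponentsWithStats(d)
for i in range(n):
    if 10<st[i,4]<2500:
        p=ce[i]
        if 260<p[0]<395 and 205<p[1]<340:
            for z in(12,26,40):
                q=ray(s,p,z)[:2]; v=q-C; print(i,st[i],p.round(1),z,q.round(1),np.hypot(*v).round(1),np.degrees(np.arctan2(v[1],v[0])).round(2))
R,_=cv2.Rodrigues(np.array(s['rvec'])); print('cam',-R.T@s['tvec'])
cr=im[195:345,255:400]; cv2.imwrite('pics/c1.png',cv2.resize(cr,None,fx=4,fy=4,interpolation=cv2.INTER_CUBIC))
E
```

```text
plate 576.0980224609375 -48.21809387207031 136.5354766845703 ((575.882568359375, -48.223915100097656), (271.534912109375, 271.9586181640625), 17.422391891479492)
283 [301 292   8   8  13] [304.7 295.9] 12 [527.9  -2.2] 66.5 136.17
283 [301 292   8   8  13] [304.7 295.9] 26 [528.5  -2.4] 65.9 136.0
283 [301 292   8   8  13] [304.7 295.9] 40 [529.   -2.7] 65.3 135.82
314 [310 300  12   5  15] [315.8 302.5] 12 [513.7 -25.6] 66.2 160.0
314 [310 300  12   5  15] [315.8 302.5] 26 [514.4 -25.5] 65.5 159.72
314 [310 300  12   5  15] [315.8 302.5] 40 [515.2 -25.5] 64.8 159.44
cam [ 568.71943444  -21.41822424 1010.01154251]
```

View pics/c1.png

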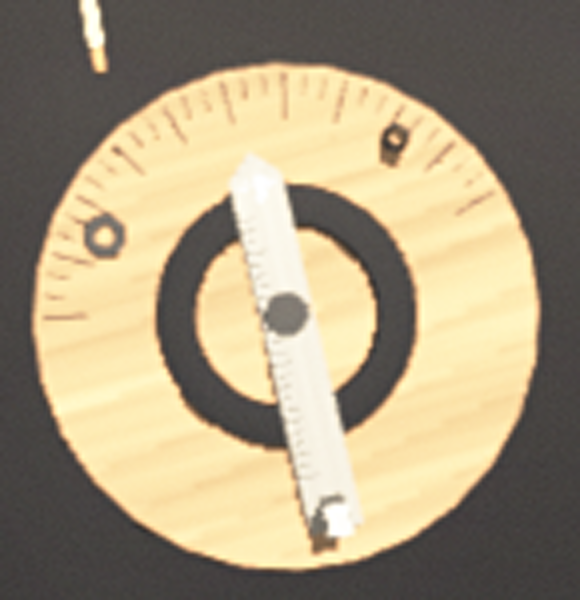

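The crop shows the stud top near (397,137) with its shadow to the lower left, the tip at (250,155) and the lever top at (340,518). Next I refine the stud using both views.

```bash
python3 - <<'E'
from h import *
s=snap('top'); a=cv2.imread('pics/side1.png'); sd=arm.snapshot('side'); a=sd['pixels']
C=np.array([575.9,-48.2])
for nm,uv,z in(('stud',(354.25,229.25),40),('stud',(354.25,229.25),26),('tip',(317.5,233.75),27),('cap',(326.75,273.5),30),('lev',(340,324.5),82),('wash',(281,254),16)):
    q=ray(s,uv,z)[:2]; v=q-C; print(nm,z,q.round(1),np.hypot(*v).round(1),np.degrees(np.arctan2(v[1],v[0])).round(2))
print(cv2.cvtColor(s['pixels'],cv2.COLOR_BGR2GRAY)[220:240,345:363])
x=cv2.resize(a[235:335,215:370],None,fx=5,fy=5,interpolation=cv2.INTER_CUBIC); cv2.imwrite('pics/c2.png',x)
E
```

```text
stud 40 [ 666.1 -107.7] 108.1 -33.42
stud 26 [ 667.5 -109. ] 109.9 -33.56
tip 27 [658.8 -31. ] 84.7 11.74
cap 30 [574.7 -49.2] 1.6 -139.62
lev 82 [474.1 -72.3] 104.6 -166.67
wash 16 [617.4  47.3] 104.1 66.49
[[214 231 233 233 226 217 227 234 235 236 233 234 233 208 163 114  83  79]
 [226 233 234 233 221 219 234 237 237 229 209 223 237 238 232 201 145 110]
 [234 235 235 230 220 228 237 238 234 209 193 227 236 236 236 236 229 191]
 [237 236 236 233 230 235 237 237 214 172 216 235 236 234 232 230 235 236]
 [237 237 236 235 235 236 236 231 204 198 234 234 234 230 216 212 230 232]
 [236 234 234 233 234 235 234 205 165 208 230 233 230 214 200 222 232 234]
 [234 234 233 234 233 232 208 144 102 125 166 210 219 206 220 234 237 236]
 [233 232 232 232 231 207 116  75  92 103 117 142 181 218 236 237 237 233]
 [231 231 230 232 224 161  72 111 146 116  97  98 174 232 238 237 235 222]
 [230 232 233 235 220 129  76 165 212 155 104  99 190 237 238 237 229 215]
 [234 236 237 238 216 100  62 111 188 197 103 112 203 238 239 235 227 224]
 [235 236 236 237 217 109  59  63  92  96  73 161 230 238 237 231 226 230]
 [236 235 236 238 219 120  88  79  76  76 122 208 238 236 232 228 226 228]
 [236 237 237 239 224 124 110 107 101 113 192 237 238 232 227 225 226 227]
 [237 238 239 240 222 129 111 109 110 136 203 233 231 228 226 227 229 227]
 [239 239 238 238 224 165 140 108 111 176 226 227 226 229 229 229 227 211]
 [237 235 235 234 230 229 206 158 157 194 229 230 230 231 233 232 218 185]
 [231 229 227 225 224 227 228 229 231 232 233 233 235 237 237 231 213 217]
 [224 225 226 228 227 230 233 233 235 236 237 238 238 238 238 235 232 237]
 [227 229 229 232 234 235 236 238 237 238 239 239 239 239 237 237 235 234]]
```

View pics/c2.png

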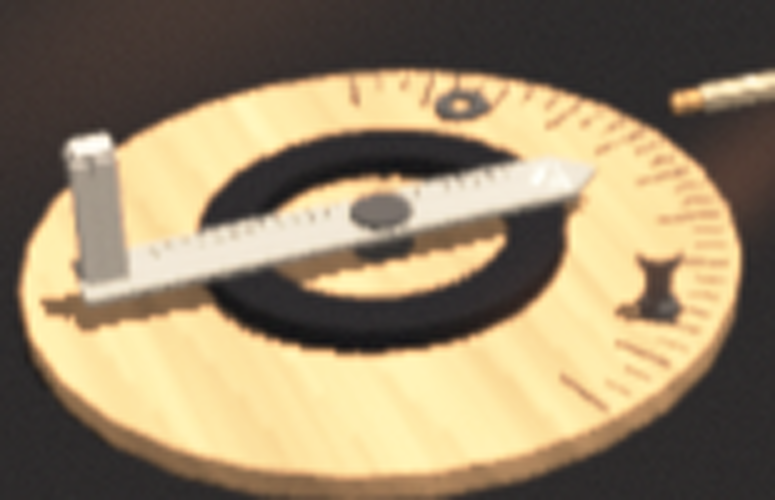

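```bash
cat >> h.py <<'E'
from scipy.spatial.transform import Rotation as Ro
P=np.array([575.2,-48.9])
def pose(adeg,gap,z):   # finger centre behind lever at world lever angle adeg, tool x opposite to push
    a=np.radians(adeg); er=np.array([np.cos(a),np.sin(a)]); t=np.array([np.sin(a),-np.cos(a)])
    xy=P+105*er-(19.5+gap)*t
    return np.array([*xy,z]), Ro.from_euler('xyz',[np.pi,0,a+np.pi/2])
def rows(targets):
    o=arm.observe(); R0=Ro.from_euler('xyz',o['orientation'])
    print('now',o['t'],o['ee_pos'].round(1),o['orientation'].round(4),o['ft_force'].round(1),o['grip_width'])
    for t in targets:
        p,R=pose(*t); print(t,p.round(1),(R0.inv().apply(p-o['ee_pos'])/300).round(4),((R0.inv()*R).as_rotvec()/np.radians(60)).round(4))
E
python3 - <<'E'
from h import *
sd=arm.snapshot('side'); s=arm.snapshot('top')
for uv,z in(((347.2,287.2),40),((347,297.3),12)): 
    q=ray(sd,uv,z)[:2];v=q-P;print(q.round(1),np.degrees(np.arctan2(v[1],v[0])).round(2))
rows([(192.3,30,200),(192.3,30,61)])
E
```

```text
[ 668.  -115.4] -35.62
[ 669.8 -106.5] -31.34
now 0.35 [ 266.2 -537.5  241.5] [-3.1416e+00  5.0000e-04 -1.1110e+00] [0.2 0.8 0.3] 88.05816786952617
(192.3, 30, 200) [ 483.2 -119.6  200. ] [-0.9272 -1.2662  0.1387] [0.     0.0005 0.2341]
(192.3, 30, 61) [ 483.2 -119.6   61. ] [-0.927  -1.2662  0.602 ] [0.     0.0005 0.2341]
```

Call:
play_rows --plan '[{"travel": [-0.75,-1.0,0.1],"turn": [0,0,0.234],"claw": 0},{"travel": [-0.75,-1.0,0.1],"turn": [0,0,0.234],"claw": 0},{"travel": [-0.75,-1.0,0.1],"turn": [0,0,0.234],"claw": 0},{"travel": [-0.75,-1.0,0.1],"turn": [0,0,0.234],"claw": 0},{"travel": [-0.75,-1.0,0.1],"turn": [0,0,0.234],"claw": 0},{"travel": [-0.75,-1.0,0.1],"turn": [0,0,0.234],"claw": 0},{"travel": [-0.75,-1.0,0.1],"turn": [0,0,0.234],"claw": 0},{"travel": [-0.75,-1.0,0.1],"turn": [0,0,0.234],"claw": 0},{"travel": [-0.75,-1.0,0.1],"turn": [0,0,0.234],"claw": 0},{"travel": [-0.75,-1.0,0.1],"turn": [0,0,0.234],"claw": 0}]' --newtons 5

```text
t: 1.35
ee_pos: [435.4, -202.9, 211.8]
orientation: [3.141, -0.001, -1.354]
ft_force: [0.1, -0.1, 0.1]
grip_width: 11.4
```

```bash
python3 -c "
from h import *
rows([(192.3,30,200),(192.3,30,61)])"
```

```text
now 1.35 [ 435.4 -202.9  211.8] [ 3.1414e+00 -6.0000e-04 -1.3541e+00] [ 0.1 -0.1  0.1] 11.381475552270487
(192.3, 30, 200) [ 483.2 -119.6  200. ] [-0.2368 -0.2152  0.0391] [ 0.0001 -0.0005  0.0019]
(192.3, 30, 61) [ 483.2 -119.6   61. ] [-0.2371 -0.2152  0.5024] [ 0.0001 -0.0005  0.0019]
```

Call:
play_rows --plan '[{"travel": [-0.237,-0.215,0.04],"turn": [0,0,0],"claw": 0},{"travel": [-0.237,-0.215,0.04],"turn": [0,0,0],"claw": 0},{"travel": [-0.237,-0.215,0.2],"turn": [0,0,0],"claw": 0},{"travel": [-0.237,-0.215,0.35],"turn": [0,0,0],"claw": 0},{"travel": [-0.237,-0.215,0.5],"turn": [0,0,0],"claw": 0},{"travel": [-0.237,-0.215,0.5],"turn": [0,0,0],"claw": 0},{"travel": [-0.237,-0.215,0.5],"turn": [0,0,0],"claw": 0},{"travel": [-0.237,-0.215,0.5],"turn": [0,0,0],"claw": 0}]'

```text
t: 2.15
ee_pos: [484.6, -121.2, 63.7]
orientation: [-3.139, -0.002, -1.357]
ft_force: [0.4, -0.0, 0.4]
grip_width: 0.4
```

```bash
python3 -c "
from h import *
s=snap('top');sd=snap('side');
cv2.imwrite('pics/d.png',np.hstack([cv2.resize(x,None,fx=2.6,fy=2.6,interpolation=2) for x in (s['pixels'][200:350,255:400],sd['pixels'][200:350,205:365])]))
rows([(192.3,0,61),(192.3,-3,61)]+[(a,0,61) for a in(188,184,180,176,172,168,164,160,156,152)])"
```

```text
now 2.25 [ 484.9 -120.9   64. ] [-3.1377e+00 -2.6000e-03 -1.3566e+00] [-0.1  0.2  0.3] 0.4218654656871839
(192.3, 0, 61) [476.8 -90.3  61. ] [-0.1053  0.0048  0.0097] [-0.0037 -0.0025 -0.0005]
(192.3, -3, 61) [476.1 -87.4  61. ] [-0.1153  0.0049  0.0097] [-0.0037 -0.0025 -0.0005]
(188, 0, 61) [473.9 -82.8  61. ] [-0.1317  0.0088  0.0097] [-0.0038 -0.0023  0.0712]
(184, 0, 61) [471.8 -75.7  61. ] [-0.1565  0.0106  0.0096] [-0.0039 -0.0022  0.1378]
(180, 0, 61) [470.2 -68.4  61. ] [-0.1813  0.0107  0.0095] [-0.0039 -0.0021  0.2045]
(176, 0, 61) [469.1 -61.   61. ] [-0.2061  0.0091  0.0095] [-0.004  -0.0019  0.2712]
(172, 0, 61) [468.5 -53.6  61. ] [-0.2307  0.0057  0.0094] [-0.0041 -0.0018  0.3378]
(168, 0, 61) [468.4 -46.1  61. ] [-0.2551  0.0007  0.0094] [-0.0042 -0.0017  0.4045]
(164, 0, 61) [468.9 -38.7  61. ] [-0.279  -0.0061  0.0093] [-0.0042 -0.0015  0.4712]
(160, 0, 61) [469.9 -31.3  61. ] [-0.3024 -0.0145  0.0093] [-0.0043 -0.0014  0.5378]
(156, 0, 61) [471.3 -24.   61. ] [-0.3251 -0.0245  0.0093] [-0.0043 -0.0012  0.6045]
(152, 0, 61) [473.3 -16.8  61. ] [-0.3471 -0.0361  0.0093] [-0.0044 -0.0011  0.6712]
```

View pics/d.png

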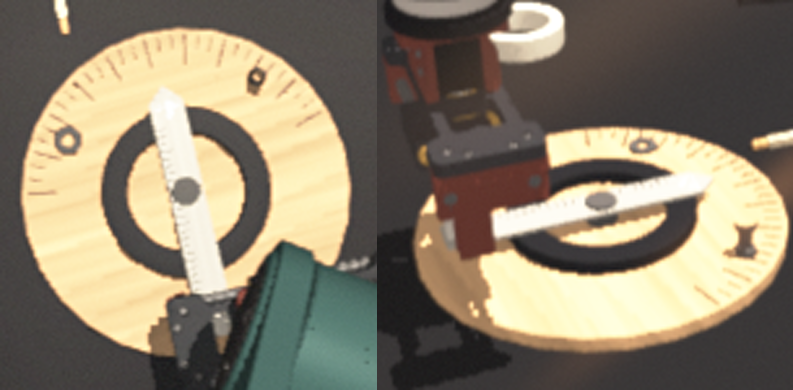

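The gripper stands on the −y side of the lever with the fingers shut and clear of the plate. I'll push along the arc now.

Call:
play_rows --plan '[{"travel": [-0.06,0.003,0],"turn": [0,0,0],"claw": 0},{"travel": [-0.105,0.005,0],"turn": [0,0,0],"claw": 0},{"travel": [-0.132,0.009,0],"turn": [0,0,0.071],"claw": 0},{"travel": [-0.157,0.011,0],"turn": [0,0,0.138],"claw": 0},{"travel": [-0.181,0.011,0],"turn": [0,0,0.205],"claw": 0},{"travel": [-0.206,0.009,0],"turn": [0,0,0.271],"claw": 0},{"travel": [-0.231,0.006,0],"turn": [0,0,0.338],"claw": 0},{"travel": [-0.255,0.001,0],"turn": [0,0,0.405],"claw": 0},{"travel": [-0.279,-0.006,0],"turn": [0,0,0.471],"claw": 0},{"travel": [-0.302,-0.014,0],"turn": [0,0,0.538],"claw": 0},{"travel": [-0.302,-0.014,0],"turn": [0,0,0.538],"claw": 0},{"travel": [-0.302,-0.014,0],"turn": [0,0,0.538],"claw": 0}]'

```text
t: 3.45
ee_pos: [467.2, -29.3, 61.9]
orientation: [3.141, 0.0, -1.916]
ft_force: [0.2, -0.6, 0.5]
grip_width: 0.5
```

```bash
cat >> h.py <<'E'
def rule(s):
    "axis of the white rule's visible part (z=27), as world line, via minAreaRect-like PCA of its bright mask near the pivot"
    hsv=cv2.cvtColor(s['pixels'],cv2.COLOR_BGR2HSV); m=((hsv[...,1]<45)&(hsv[...,2]>150)).astype(np.uint8)
    c=proj(s,[*P,27])[0]; k=np.zeros_like(m); cv2.circle(k,tuple(int(x) for x in c.round()),44,1,-1); m=m*k
    n,l,st,ce=cv2.connectedComponentsWithStats(m); i=1+st[1:,4].argmax()
    pts=np.argwhere(l==i)[:,::-1]; w=np.array([ray(s,p,27)[:2] for p in pts])
    vx,vy,x,y=cv2.fitLine(w.astype(np.float32),cv2.DIST_L2,0,.01,.01).ravel()
    if vx<0: vx,vy=-vx,-vy
    a=w-P; print('n',len(w),'rule deg',np.degrees(np.arctan2(vy,vx)).round(2),'pivot offset',((P[0]-x)*vy-(P[1]-y)*vx).round(2),'far',w[(a@[vx,vy]).argmax()].round(1))
E
python3 -c "
from h import *
s=snap('top')
cv2.imwrite('pics/e.png',cv2.resize(s['pixels'][200:350,255:400],None,fx=4,fy=4,interpolation=2))
rule(s)
rows([(a,0,61) for a in(160,158,156,154,152,150,148,147)])"
```

```text
n 488 rule deg -21.57 pivot offset -0.82 far [573.6 -58.2]
now 3.5 [467.3 -29.6  61.8] [ 3.1411e+00  1.0000e-04 -1.9169e+00] [ 0.9 -0.6 -0.1] 0.3689736529979604
(160, 0, 61) [469.9 -31.3  61. ] [ 0.0025 -0.0099  0.0028] [0.0004 0.0001 0.0028]
(158, 0, 61) [470.5 -27.6  61. ] [-0.0098 -0.0079  0.0028] [0.0005 0.0001 0.0362]
(156, 0, 61) [471.3 -24.   61. ] [-0.0221 -0.0063  0.0028] [0.0005 0.0001 0.0695]
(154, 0, 61) [472.3 -20.4  61. ] [-0.0345 -0.0051  0.0028] [5.000e-04 1.000e-04 1.028e-01]
(152, 0, 61) [473.3 -16.8  61. ] [-0.0469 -0.0044  0.0028] [5.000e-04 1.000e-04 1.362e-01]
(150, 0, 61) [474.5 -13.3  61. ] [-0.0593 -0.0041  0.0028] [5.000e-04 1.000e-04 1.695e-01]
(148, 0, 61) [475.8  -9.8  61. ] [-0.0717 -0.0043  0.0028] [5.000e-04 1.000e-04 2.028e-01]
(147, 0, 61) [476.5  -8.1  61. ] [-0.0779 -0.0045  0.0028] [5.000e-04 1.000e-04 2.195e-01]
```

View pics/e.png

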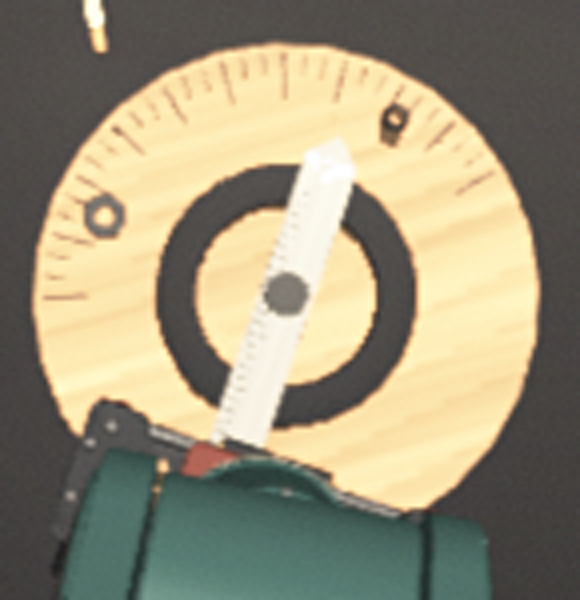

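The rule is now at about −19° and still short of the stud. The mask picked up the half-covered tail, so I'll refit on the head half only, as the direction from the cap centre.

```bash
cat >> h.py <<'E'
def head(s):
    hsv=cv2.cvtColor(s['pixels'],cv2.COLOR_BGR2HSV); m=((hsv[...,1]<60)&(hsv[...,2]>150)).astype(np.uint8)
    g=(hsv[...,2]<150).astype(np.uint8)
    c=proj(s,[*P,27])[0]; D=np.indices(m.shape)[::-1].reshape(2,-1).T-c; r=np.hypot(*D.T).reshape(m.shape)
    cap=np.argwhere((g>0)&(r<8))[:,::-1].mean(0); cp=ray(s,cap,30)[:2]
    n,l,st,ce=cv2.connectedComponentsWithStats(m*(r<46).astype(np.uint8))
    for i in range(1,n):
        if st[i,4]<100: continue
        w=np.array([ray(s,p,27)[:2] for p in np.argwhere(l==i)[:,::-1]])
        for O,nm in((P,'P'),(cp,'cap')):
            v=w.mean(0)-O; print(nm,O.round(1),'n',len(w),'deg',np.degrees(np.arctan2(v[1],v[0])).round(2),end=' ')
        vx,vy,_,_=cv2.fitLine(w.astype(np.float32),cv2.DIST_L2,0,.01,.01).ravel(); print('fit',np.degrees(np.arctan2(vy,vx)).round(2))
    for O in(P,cp):
        for uv in((354,229.3),):
            v=ray(s,uv,40)[:2]-O; print('stud',np.degrees(np.arctan2(v[1],v[0])).round(2))
E
python3 -c "
from h import *
s=snap('top'); head(s); s=dict(s); s['pixels']=cv2.imread('pics/top1.png'); head(s)"
```

```text
P [575.2 -48.9] n 1022 deg 52.14 cap [575.6 -47.5] n 1022 deg -79.79 fit -19.71
stud -32.7
stud -33.43
P [575.2 -48.9] n 1121 deg -169.16 cap [575.7 -47.4] n 1121 deg -159.49 fit 12.37
stud -32.7
stud -33.5
```

Call:
play_rows --plan '[{"travel": [-0.01,-0.008,0],"turn": [0,0,0.036],"claw": 0},{"travel": [-0.022,-0.006,0],"turn": [0,0,0.07],"claw": 0},{"travel": [-0.034,-0.005,0],"turn": [0,0,0.103],"claw": 0},{"travel": [-0.047,-0.004,0],"turn": [0,0,0.136],"claw": 0},{"travel": [-0.059,-0.004,0],"turn": [0,0,0.17],"claw": 0},{"travel": [-0.065,-0.004,0],"turn": [0,0,0.186],"claw": 0},{"travel": [-0.065,-0.004,0],"turn": [0,0,0.186],"claw": 0},{"travel": [-0.065,-0.004,0],"turn": [0,0,0.186],"claw": 0}]'

```text
t: 4.35
ee_pos: [475.2, -12.4, 61.5]
orientation: [3.141, -0.0, -2.113]
ft_force: [-1.7, 0.0, -0.0]
grip_width: 0.4
```

```bash
python3 -c "
from h import *
s=snap('top'); head(s)
cv2.imwrite('pics/f.png',cv2.resize(s['pixels'][205:300,295:385],None,fx=6,fy=6,interpolation=2))
rows([(a,0,61) for a in(149,148,147,146,145)])"
```

```text
P [575.2 -48.9] n 999 deg -10.46 cap [575.5 -47.6] n 999 deg -36.47 fit -29.33
stud -32.7
stud -33.36
now 4.4 [475.2 -12.4  61.5] [ 3.1408e+00 -2.0000e-04 -2.1135e+00] [-2.8 -0.7 -0.5] 0.5164824045141028
(149, 0, 61) [475.2 -11.5  61. ] [-0.0023  0.0016  0.0018] [ 0.0008 -0.0002 -0.0016]
(148, 0, 61) [475.8  -9.8  61. ] [-0.0084  0.0027  0.0018] [ 0.0008 -0.0002  0.015 ]
(147, 0, 61) [476.5  -8.1  61. ] [-0.0145  0.0036  0.0018] [ 0.0008 -0.0002  0.0317]
(146, 0, 61) [477.2  -6.4  61. ] [-0.0207  0.0045  0.0018] [ 0.0008 -0.0002  0.0484]
(145, 0, 61) [478.   -4.6  61. ] [-0.0268  0.0053  0.0018] [ 0.0008 -0.0002  0.065 ]
```

View pics/f.png

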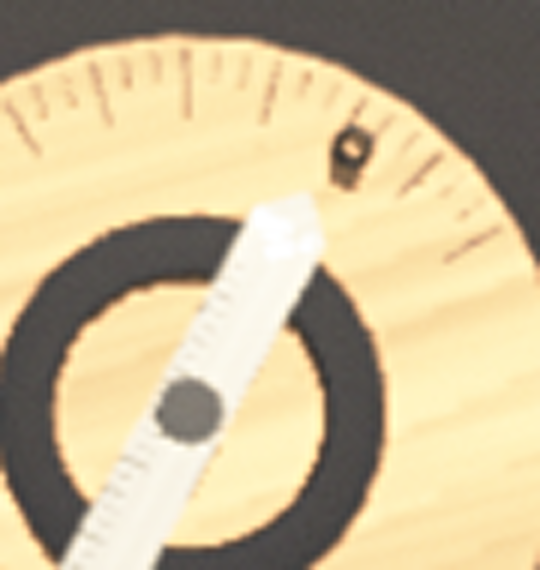

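```bash
python3 -c "
from h import *
s=snap('top'); g=cv2.cvtColor(s['pixels'],cv2.COLOR_BGR2GRAY)
print(g[265:282,318:336])
w=np.clip(170.-g[264:283,317:337],0,60); y,x=np.indices(w.shape); cap=np.array([317+(w*x).sum()/w.sum(),264+(w*y).sum()/w.sum()])
cp=ray(s,cap,30)[:2]; print('cap',cap,cp)
for uv in((353.5,229.3),(353.9,229.3)):
  q=ray(s,uv,40)[:2]
  for O in(P,cp): v=q-O; print(q.round(1),np.hypot(*v).round(1),np.degrees(np.arctan2(v[1],v[0])).round(2))
rule(s)
"
```

```text
[[223 223 223 225 228 236 243 246 248 247 246 245 246 247 248 247 246 246]
 [225 224 226 228 235 239 232 235 245 248 245 245 248 248 247 246 246 246]
 [228 226 226 230 236 241 233 213 216 238 240 246 249 248 246 246 246 247]
 [226 226 228 230 225 199 179 163 143 160 185 230 247 248 246 246 247 245]
 [227 229 231 235 218 148 130 128 127 125 129 162 218 242 247 246 246 242]
 [229 231 233 220 165 127 124 124 128 128 124 125 146 208 243 247 245 240]
 [231 233 239 219 136 119 126 123 127 126 125 125 128 170 231 247 241 233]
 [232 234 225 183 127 123 124 125 125 123 125 125 125 155 224 245 241 235]
 [234 240 217 123 121 123 124 126 128 125 124 122 122 142 214 240 231 229]
 [239 240 206 118 119 122 124 124 124 124 124 123 122 147 214 240 230 228]
 [243 245 232 160 122 121 122 124 123 124 126 123 126 175 232 237 231 230]
 [241 238 244 220 130 115 119 122 122 123 121 123 139 191 230 236 234 235]
 [244 241 234 217 171 148 122 120 121 120 124 139 192 234 242 238 237 239]
 [241 244 244 245 244 229 178 163 150 151 174 201 233 240 241 240 240 240]
 [234 236 243 243 246 249 249 242 222 227 246 246 232 223 240 241 241 242]
 [245 240 236 243 245 247 247 246 244 245 248 242 224 219 240 241 241 242]
 [238 242 242 243 246 246 244 244 245 246 244 234 231 238 242 242 240 241]]
cap [325.93615257 273.16721946] [575.42751461 -47.51658716]
[ 666.  -106.2] 107.4 -32.23
[ 666.  -106.2] 107.9 -32.91
[ 666. -107.] 107.8 -32.6
[ 666. -107.] 108.4 -33.29
n 943 rule deg -29.29 pivot offset 0.88 far [651.2 -91.1]
```

Call:
play_rows --plan '[{"travel": [-0.007,0.001,0],"turn": [0,0,0.02],"claw": 0},{"travel": [-0.014,0.002,0],"turn": [0,0,0.04],"claw": 0},{"travel": [-0.02,0.003,0],"turn": [0,0,0.055],"claw": 0},{"travel": [-0.02,0.003,0],"turn": [0,0,0.055],"claw": 0},{"travel": [-0.02,0.003,0],"turn": [0,0,0.055],"claw": 0}]'

```text
t: 4.95
ee_pos: [478.3, -6.6, 61.7]
orientation: [-3.141, 0.0, -2.171]
ft_force: [-1.7, -0.4, -0.3]
grip_width: 0.5
```

```bash
python3 -c "
from h import *
s=snap('top'); head(s); rule(s)
cv2.imwrite('pics/g.png',cv2.resize(s['pixels'][205:300,295:385],None,fx=6,fy=6,interpolation=2))
rows([(a,0,61) for a in(147,146,145)])"
```

```text
P [575.2 -48.9] n 992 deg -13.42 cap [575.6 -47.5] n 992 deg -41.36 fit -33.03
stud -32.7
stud -33.44
n 936 rule deg -32.94 pivot offset 0.84 far [649.  -93.2]
now 5.0 [478.4  -6.7  61.7] [-3.1411e+00  4.0000e-04 -2.1716e+00] [-1.7 -0.4 -0.2] 0.28033455661478685
(147, 0, 61) [476.5  -8.1  61. ] [0.0073 0.0026 0.0025] [-0.0005  0.0004 -0.0237]
(146, 0, 61) [477.2  -6.4  61. ] [0.0012 0.0038 0.0025] [-0.0005  0.0004 -0.007 ]
(145, 0, 61) [478.   -4.6  61. ] [-0.0049  0.0049  0.0025] [-0.0005  0.0004  0.0096]
```

View pics/g.png

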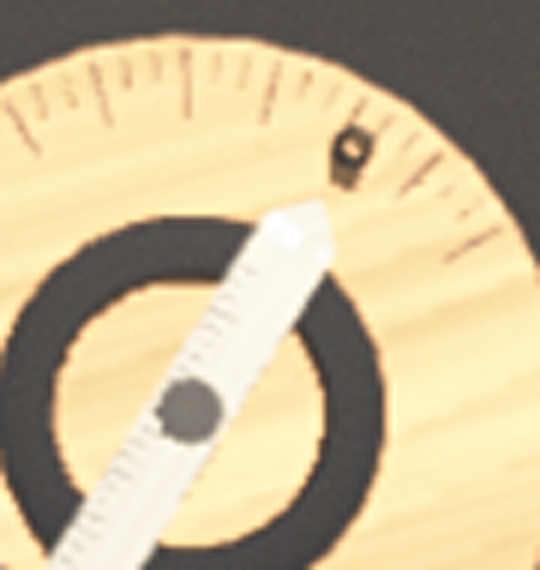

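The rule fit gives −33.0°, and the stud is at about −32.9°, so they line up. I'll back off the lever and lift clear, sideways.

Call:
play_rows --plan '[{"travel": [0.05,0,0],"turn": [0,0,0],"claw": 0},{"travel": [0.15,0,0],"turn": [0,0,0],"claw": 0},{"travel": [0.2,0,-0.1],"turn": [0,0,0],"claw": 0},{"travel": [0.2,0,-0.25],"turn": [0,0,0],"claw": 0},{"travel": [0.3,0,-0.4],"turn": [0,0,0],"claw": 0},{"travel": [0.5,0,-0.5],"turn": [0,0,0],"claw": 0},{"travel": [0.8,0,-0.5],"turn": [0,0,0],"claw": 0},{"travel": [0.8,0,-0.5],"turn": [0,0,0],"claw": 0},{"travel": [0.8,0,-0.5],"turn": [0,0,0],"claw": 0},{"travel": [0.8,0,-0.5],"turn": [0,0,0],"claw": 0},{"travel": [0.8,0,-0.5],"turn": [0,0,0],"claw": 0}]'

```text
t: 6.1
ee_pos: [342.4, -204.3, 211.5]
orientation: [3.142, 0.001, -2.173]
ft_force: [0.1, -0.1, -0.1]
grip_width: 0.3
```

```bash
python3 -c "
from h import *
s=snap('top'); head(s); rule(s); print(arm.observe()['ee_pos'],arm.observe()['qd'].round(3))
cv2.imwrite('pics/i.png',np.vstack([cv2.resize(s['pixels'],(500,375)),np.zeros((1,500,3),np.uint8)])) 
cv2.imwrite('pics/i.png',np.hstack([cv2.imread('pics/i.png')[:, :480],cv2.resize(s['pixels'][200:300,290:370],(300,376),interpolation=2)]))"
```

```text
P [575.2 -48.9] n 1105 deg 140.12 cap [575.5 -47.7] n 1105 deg 148.83 fit -32.93
stud -32.7
stud -33.3
n 1017 rule deg -32.86 pivot offset 0.84 far [646.9 -95.3]
[ 342.63619145 -203.81223157  211.38157259] [ 0.02   0.004 -0.001 -0.002  0.002 -0.002]
```

View pics/i.png

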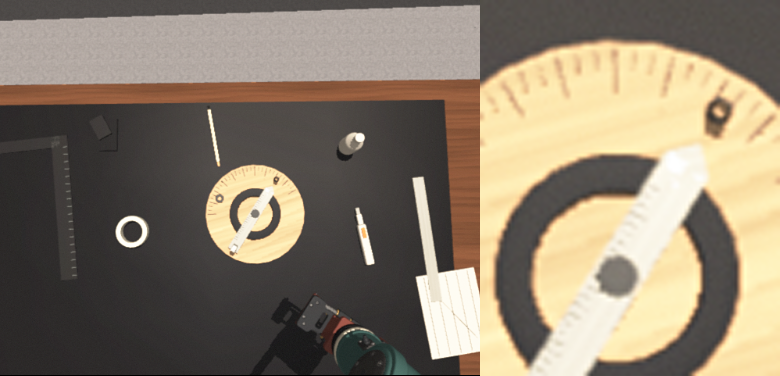

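The rule points at the stud, about −32.9° against −32.9 ± 0.4°. The arm is clear and the loose items look unmoved, so I'm handing in.

```bash
python3 -c "
from rig import arm
print(arm.sign_off())"
```

```text
the job is handed in; nothing more can be done
None
```

The rule's pointed end now aims at the middle of the tall stud, as near as the camera can tell, and I have handed the job in. I pushed the lever about 45° round its arc with the shut fingertips, from one side only, then backed off and lifted clear. It took about 6 s of the 43 s.

- **Aim:** the last top view, taken after moving clear, put the rule axis at −32.9°. The stud measured −32.2° to −33.4°, depending on which pivot estimate is used, with a best value of about −32.9°. The two agree only to within roughly 0.5°.
- **Disagreements:** the side-view readings of the stud were scattered (−31.3° and −35.6°), so I relied on the top view. My pivot estimates also differed by about 1.5 mm.
- **Forces:** the wrist force readings at the end of each move stayed below about 3 N.
- **Loose items:** the tape, knife, pencil and glue bottle look unmoved in the last picture. I checked that by eye only.

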